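# Unclip, unlatch and hold up the hitch tongue

### The arm

A 6-joint arm with a two-finger parallel gripper is mounted at the origin on a cart in front of the work surface, level with it; the furniture and walls round the work are solid. World frame = base frame: x ahead of the robot, y to its left, z up, the work surface at z = 0. Lengths are in m, angles in degrees, forces in N, time in s.
With the tool pointing down it reaches from about 0.35 to 0.875 m from the base axis. Payload 4.2 kg.
Tool frame: the origin (TCP) lies between the finger pads; the fingertips stand 25 mm ahead of it and the grasp point (between the pads) lies 6 mm ahead of it (r.tips_ahead is the distance from the TCP to the fingertips, in m); z points along the fingers, y is the direction in which the jaws open and shut (so a half turn about z gives the same grasp; the last joint's range is limited). The gripper opens to 87 mm and grips with 3 to 60 N. Pads are 19 mm wide; open, the fingers measure 117 mm over their backs; the gripper's body (75 mm by 190 mm) begins 51 mm behind the grasp point.
Start: joints at [-51.245, 22.042, 0.453, 0, -68.411, -14.817], TCP at [0.254, -0.571, 0.248] pointing down, gripper open.
Joint ranges: [-179.83, 179.83], [-69.29, 118.12], [-61.27, 80.66], [-181.25, 117.63], [-171.15, -9.14], [-177.46, 177.46]. Speed limits (degrees/s): [159.86, 159.86, 180, 180, 180, 180].

### API

Orientations are given as a 3x3 rotation matrix whose columns are the frame's x, y, z axes.
In Python, from station import r, vision, finish_job gives the robot as it stands.
- The arm moves only by the shell command python3 -m jog 'ROWS'. ROWS is a JSON object of lists of equal length, an entry for each row: "rot": the turn, a rotation vector about the world's x, y, z in degrees, a list of three; "delta_pos": the shift along the world's x, y, z in mm, a list of three; "grip": the opening in per cent of the stroke, from 0 (shut) to 100 (fully open). A call has 1 to 10 rows; each row shifts and turns the commanded pose from where the row before left it; what a row does not reach is not made up. A row lasts 1/12 s, in which the tool goes at most 41.7 mm and 7.16 degrees, less where a joint would pass 70% of its speed; a pose out of reach is approached as far as the arm can. A call with a gripper value outside its range is refused whole. The fingers move at their own pace and stop on an object; the grip force is fixed at half the most. Time passes only in rows, so rows that do not move let the fingers close. It gives the time, the measured TCP pose, the force and the opening at its end, in the units of the state.
- r.sense(): the state, without advancing time (a new reading comes with each control period).
- vision.capture(name): name is "scene" or "side" or "wrist"; returns a dict with "frame" (384x512x3 uint8, red, green, blue), "K" (3x3 intrinsics, pixels), "k1" (the pictures are not rectified: a ray, as slopes to the right and down, at radius r is drawn at 1 + k1 r^2 times it, then the intrinsics apply), "xyz" and "orientation" of the camera in the world. Camera axes: x right, y up, looking along -z (the intrinsics and any distortion apply to the point x, -y, -z); pixel columns grow to the right and rows downward; lengths in m; the calibration is good to about 2 mm. A picture is of the moment at which its call begins. There is no depth.
- finish_job(): hands the job in, once; it reports no verdict.
The state is a dict: "time_s": time; "joints": joint angles; "joint_velocities": joint speeds; "effort": joint torques, N m; "tcp_pos": TCP position; "ee_rot": TCP orientation; "wrist_force": force on the tool from outside, world axes, zero at the start; "moment": the same for the moment, N m; "gripper_width": opening from 0.0 (shut) to 1.0 (fully open).
Only numpy, scipy, OpenCV 4.12 (cv2) and the standard library are available. Lean on these libraries where they do the work, as an engineer would, in place of code of your own. Each camera call takes 0.05 s, during which the arm holds its last target. There are 200 camera calls.

### The job

The red tow-hitch tongue on the test stand must come off its ball so that a colleague can change the ball. First take the orange sprung safety clip off the tail of the latch and clip it onto the top edge of the upright aluminium parking plate, and let go of it there; then pull the yellow latch tab sideways, away from the coupler, against its spring, and lift the tongue by it until the coupler stands about 7 cm higher than it was. Finish while still holding the tongue up there, still, in the gripper, and leave the other things on the saw table where they are.

Things in the scene. Friction and masses are not known exactly. Their poses are not given: they have to be found in the camera images.
- hitch_stand: fixed plywood base 310 x 120 x 12 mm that carries the ball mount and the tongue; origin: centre of its underside (5 mm off along x), z up. Its x runs along the tongue, away from the coupler: the 40 mm ball is at x -100, centre 85 mm high; the tongue's pivot (axis along y) is at x +130, 85 mm high. The latch tail with the clip is on the +y side, the yellow pull tab on the -y side
- tongue (a joint): angle of the red tongue (50 x 50 mm tube with a dark steel coupler, 0.6 kg with its latch) about its pivot: 0 resting on the ball, growing as the coupler rises (230 mm from pivot to ball, so 0.3 rad is 69 mm), to 0.6. It falls back when let go. It cannot rise while the latch is shut
- coupler (a point): centre of the ball socket in the coupler, 85 mm high at the start; the coupler is 78 mm wide along y, its top 120 mm high at the start; x as the stand's when the tongue is down
- latch (a joint): how far the latch is pulled out along the stand's -y: 0 shut, 18 mm at its stop; the tongue is free to rise from 8 mm on. A spring (5 N shut, 8.6 N at the stop) draws it back. It slides in the coupler and rises with it. With the clip on its tail it can move only about 5 mm
- latch_tab (a point): grip point in the upright yellow pull tab of the latch: plate 40 mm wide (along x) and 12 mm thick (along y), top 13 mm above this point, 105 mm high at the start with the latch shut, 92 mm from the ball's centre towards -y. Free space: from 39 to 86 mm from the ball towards the coupler, above the stem (stem top 35 mm below this point). The tab can carry the tongue
- clip: loose orange sprung clip, 60 g, 78 mm tall, standing jaws down. Origin: middle between the jaw tips; z up to the handles; the jaws open along its x, are 18 mm wide along y and 26 mm deep. It starts on the latch's tail, an 8 mm thick blade (along the stand's x) with a 20 mm wide end plate just beyond the clip, its jaws reaching about 22 mm below the blade's top edge; lift straight up to take it off
- clip_handles (a point): where to squeeze the clip, 62 mm above its origin, midway between its two handles (they reach from 38 to 78 mm up, are 22 mm wide along y and 44 mm apart over their outsides at the top when it sits on 8 mm). Squeezing them together along the clip's x opens the jaws; it takes 6 to 8 N, 25 N is safe
- clip_jaw (a joint): opening angle of the clip's moving jaw: -0.30 shut, 0 when sitting on an 8 mm plate, 0.44 fully open (18 mm gap, handles parallel, about 28 mm over their outsides)
- clip_rail: fixed parking plate: upright aluminium plate 8 mm thick (along its x), 90 mm long (along its y), top edge 80 mm above the table, on a wooden foot 70 x 100 x 14 mm; origin: centre of the foot's underside, z up
- rail_edge (a point): middle of the parking plate's top edge, 80 mm high; axes as the plate. The clip may sit anywhere along the middle 70 mm of the edge, jaws at least 8 mm down over it (about 22 mm is good)
- wrench: bystander: arbor wrench 48 x 231 x 6 mm, lying on the right
- sanding: bystander: sanding block 37 x 87 x 24 mm, at the right
- offcut: bystander: grey off-cut 22 x 90 x 18 mm, at the left, between the pine strip and the saw blade
- strip: bystander: pine strip 40 x 335 x 20 mm, at the left beside the fence
Not all that is in view belongs to the job. Of the things that look like the clip_rail, take the one that is farthest to the robot's left at the start.

How it is judged (in metres and radians):
On the way, in this order (a step that is already met when the one before it is completed fails the run):
1. the clip sits on the parking plate's top edge, let go, with the tongue still down (contact force between clip and clip_rail above 2 N and contact force between the fingers and clip below 0.05 N and z of clip in the frame of rail_edge between -0.04 and -0.006 m and x of clip in the frame of rail_edge between -0.012 and 0.012 m and y of clip in the frame of rail_edge between -0.043 and 0.043 m and angle between clip's own z axis and vertical below 0.4 rad and value of joint tongue below 0.03 rad), for 0.2 s.
2. the latch is pulled out while the tongue is still down (value of joint latch above 0.006 m and value of joint tongue below 0.04 rad), for 0.05 s.
At the end, for the whole second after the job is handed in: the gripper's fingers hold the latch, and by it the tongue, still at 0.22 to 0.42 rad, i.e. the coupler raised by 50 to 94 mm; the clip, untouched, still grips the parking plate's top edge (jaws 6 to 40 mm down over it, within 43 mm of its middle, upright within 0.4 rad) (value of joint tongue between 0.22 and 0.42 rad and velocity of joint tongue between -0.1 and 0.1 rad/s and contact force between the fingers and latch above 1 N and contact force between clip and tongue below 0.05 N and contact force between the fingers and clip below 0.05 N and contact force between clip and clip_rail above 2 N and z of clip in the frame of rail_edge between -0.04 and -0.006 m and x of clip in the frame of rail_edge between -0.012 and 0.012 m and y of clip in the frame of rail_edge between -0.043 and 0.043 m and angle between clip's own z axis and vertical below 0.4 rad); the arm keeps its last pose, push and grip.
It fails at once if a bystander is moved by more than 3 cm (distance of any of wrench, sanding, offcut, strip from where it was at the start of the episode above 0.03 m).
It also fails if it takes over 48 s, if anything falls off the work surface, if the arm or the gripper's body presses on something with over 40 N, if the wrist force passes 120 N, or if a joint passes its speed limit or range.

## Working session

There is one attempt and no reset: what is moved stays moved. The work goes in short steps, Python scripts to look and compute and a shell command to move; the robot and the scene stay as the last step left them, time stands still between calls to the robot, and variables do not carry over. Pictures are saved under pics/ and viewed, about 8 in all and at most 12, crops included, and the job is handed in when it is done.

```bash
ls; mkdir -p pics
cat > h.py <<'E'
import numpy as np, cv2
from station import r, vision
def cap(n,save=None):
    c=vision.capture(n)
    if save: cv2.imwrite('pics/'+save,cv2.cvtColor(c['frame'],cv2.COLOR_RGB2BGR))
    return c
def ray(c,u,v):
    K=np.array(c['K']); k=c['k1']
    d=np.array([(u-K[0,2])/K[0,0],(v-K[1,2])/K[1,1]]); s=d.copy()
    for _ in range(30): s=d/(1+k*(s@s))
    return np.array(c['xyz']),np.array(c['orientation'])@np.array([s[0],-s[1],-1])
def onz(c,u,v,z):
    o,d=ray(c,u,v); return o+d*(z-o[2])/d[2]
def proj(c,p):
    q=np.array(c['orientation']).T@(np.array(p)-np.array(c['xyz'])); s=np.array([q[0],-q[1]])/-q[2]
    s=s*(1+c['k1']*(s@s)); K=np.array(c['K']); return np.array([K[0,0]*s[0]+K[0,2],K[1,1]*s[1]+K[1,2]])
def tri(c1,p1,c2,p2):
    o1,d1=ray(c1,*p1);o2,d2=ray(c2,*p2)
    t=np.linalg.lstsq(np.c_[d1,-d2],o2-o1,rcond=None)[0]
    a=o1+t[0]*d1;b=o2+t[1]*d2; return (a+b)/2,np.linalg.norm(a-b)
E
python3 - <<'E'
from h import *
import pickle
a=cap('scene','scene0.png');b=cap('side','side0.png');w=cap('wrist','wrist0.png')
pickle.dump((a,b,w),open('c0.pkl','wb'))
for c in(a,b,w):print(c['xyz'],c['K'],c['k1'])
print(r.sense())
E
```

```text
pics
[-0.29640475 -1.15243155  1.03516529] [[468.54505786   0.         259.33924141]
 [  0.         468.54505786 187.26158799]
 [  0.           0.           1.        ]] -0.052647448476305134
[0.55690556 0.88114613 0.91845735] [[390.6606632    0.         255.96349767]
 [  0.         390.6606632  191.06564515]
 [  0.           0.           1.        ]] 0.02839127069272637
[ 0.19234877 -0.59901063  0.38246652] [[315.13912183   0.         255.73363963]
 [  0.         315.13912183 196.07146941]
 [  0.           0.           1.        ]] -0.06740490965695531
{'time_s': 0.15, 'joints': array([-5.12438214e+01,  2.20810394e+01,  3.98902966e-01, -2.02504722e-02,
       -6.84121540e+01, -1.48168874e+01]), 'joint_velocities': array([-0.01653597, -0.14332672,  0.333681  , -0.02650161, -0.01460331,
        0.00355644]), 'effort': array([ 2.22705285e-04, -3.91051984e+01,  1.87586939e+01,  4.22238171e+00,
        1.23609297e-02, -1.43441116e-04]), 'tcp_pos': array([ 0.25345862, -0.57085384,  0.24671525]), 'ee_rot': array([[-9.14028738e-01, -4.05648699e-01, -7.73909681e-04],
       [-4.05649424e-01,  9.14027531e-01,  1.48904477e-03],
       [ 1.03345683e-04,  1.67496573e-03, -9.99998592e-01]]), 'wrist_force': array([-0.28708885, -0.0888947 , -0.23302562]), 'moment': array([-0.02873274, -0.00278395,  0.02674209]), 'gripper_width': 1.0021284030470325}
```

View pics/scene0.png

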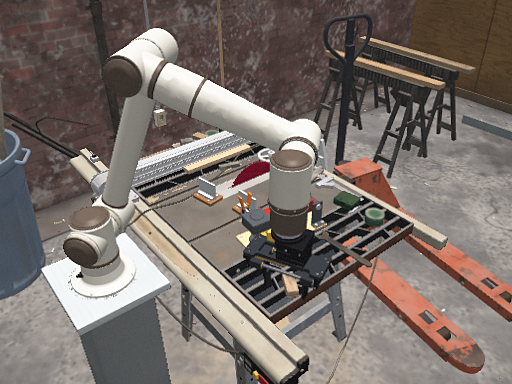

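View pics/side0.png

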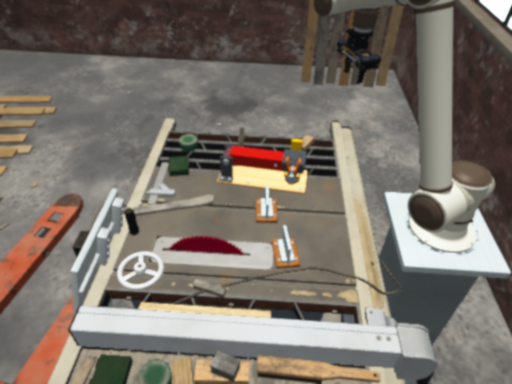

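The side view shows two parking plates, at px (287,250) and (266,205), both grey on orange-brown feet. The lower one, (287,250), is farther to +y, the robot's left. The stand is at about (265,170), with the clip near (293,160) and the yellow tab at (297,143). One close crop to check this.

Run:
```python
from h import *
import pickle
a,b,w=pickle.load(open('c0.pkl','rb'))
f=cv2.cvtColor(b['frame'],cv2.COLOR_RGB2BGR)[125:275,205:335]
f=cv2.resize(f,None,fx=4,fy=4,interpolation=cv2.INTER_CUBIC)
cv2.imwrite('pics/crop0.png',f)
print(onz(b,287,262,0.014),onz(b,266,217,.014),onz(b,297,140,.118),onz(b,293,160,.11))
```

```text
[0.49183682 0.18520295 0.014     ] [0.55981928 0.01220181 0.014     ] [ 0.46640916 -0.27546082  0.118     ] [ 0.48056935 -0.16866025  0.11      ]
```

View pics/crop0.png

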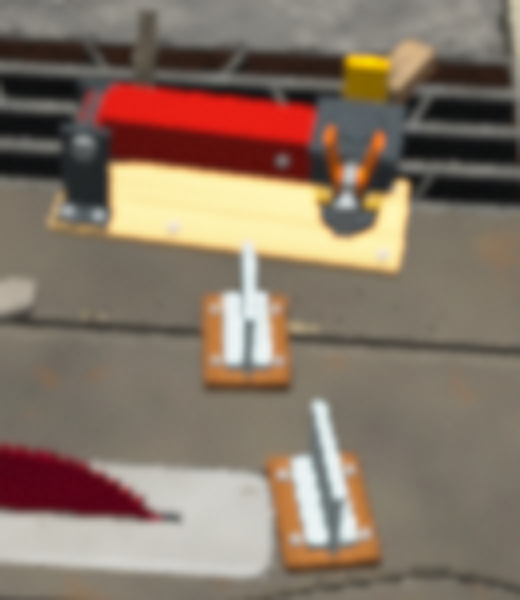

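Run:
```python
from h import *
import pickle
a,b,w=pickle.load(open('c0.pkl','rb'))
P=lambda u,v,z:onz(b,205+u/4,125+v/4,z)
A,B,C=P(48,226,.012),P(402,270,.012),P(410,180,.012)
print('stand',A,B,C,np.linalg.norm(A-B),np.linalg.norm(C-B))
ux=(A-B)/np.linalg.norm(A-B);uy=np.array([-ux[1],ux[0],0]);print('stand yaw',np.degrees(np.arctan2(ux[1],ux[0])))
c=(A+B)/2-uy*.06; org=c-0.005*ux; org2=c+.005*ux
print('centre',c)
for o in (org,org2):
  ball=o-.1*ux;ball[2]=.085;tab=ball-.092*uy;tab[2]=.118
  print('ball',ball,'tab top',tab,(proj(b,tab)-[205,125])*4)
F=[P(*p,.014) for p in((265,457),(360,452),(382,562),(283,570))]
print(F); print(np.mean(F,0),[np.linalg.norm(F[i]-F[i-1]) for i in range(4)])
y=(F[0]+F[1]-F[2]-F[3]);print('y axis sign rev yaw',np.degrees(np.arctan2(y[1],y[0])))
y=(F[0]+F[3]-F[1]-F[2]);print('x axis yaw',np.degrees(np.arctan2(y[1],y[0])))
m=np.mean(F,0);m[2]=.08;print('edge mid px',(proj(b,m)-[205,125])*4)
for z in(.12,.13,.14,.15):print(z,P(328,128,z),P(378,135,z))
```

```text
stand [ 0.73968577 -0.14777638  0.012     ] [ 0.42950938 -0.11765241  0.012     ] [ 0.41850993 -0.24095967  0.012     ] 0.31163575747906797 0.12379688390439779
stand yaw -5.54710191523611
centre [ 0.57879774 -0.19243342  0.012     ]
ball [ 0.47428944 -0.1822837   0.085     ] tab top [ 0.46539635 -0.27385287  0.118     ] [369.16677365  61.10575173]
ball [ 0.48424261 -0.18325034  0.085     ] tab top [ 0.47534952 -0.27481951  0.118     ] [357.93419032  59.86932304]
[array([0.53983212, 0.10382766, 0.014     ]), array([0.46793523, 0.09285792, 0.014     ]), array([0.45340787, 0.19439023, 0.014     ]), array([0.52354341, 0.20704708, 0.014     ])]
[0.49617966 0.14953072 0.014     ] [np.float64(0.10449674609934165), np.float64(0.07272892982520014), np.float64(0.102566335179697), np.float64(0.071268432162954)]
y axis sign rev yaw -81.44096288143093
x axis yaw 9.444467545885606
edge mid px [329.11388791 449.11865738]
0.12 [ 0.50154673 -0.17024636  0.12      ] [ 0.45975792 -0.16447471  0.12      ]
0.13 [ 0.50224006 -0.15707856  0.13      ] [ 0.46097461 -0.15137919  0.13      ]
0.14 [ 0.50293338 -0.14391077  0.14      ] [ 0.4621913  -0.13828368  0.14      ]
0.15 [ 0.5036267  -0.13074297  0.15      ] [ 0.46340799 -0.12518817  0.15      ]
```

The crop (offset 205,125, scale 4) shows the clip handles at (328,128) and (378,135), and the tab at (367,75). The chosen leftmost plate has its foot centre near (322,510); the decoy is at (248,340). The measured foot is 71x103 mm and the stand edge 312 mm, both matching the given sizes. Next I go above the clip.

```bash
python3 -m jog '{"rot":[[0,0,6],[0,0,6],[0,0,6],[0,0,6],[0,0,6],[0,0,6],[0,0,6],[0,0,6],[0,0,6],[0,0,6]],"delta_pos":[[19,37,0],[19,37,0],[19,37,0],[19,37,0],[19,37,0],[19,37,0],[19,37,0],[19,37,0],[19,37,0],[19,37,0]],"grip":[100,100,100,100,100,100,100,100,100,100]}'
python3 -m jog '{"rot":[[0,0,0],[0,0,0],[0,0,0]],"delta_pos":[[18,37,0],[18,37,0],[0,0,0]],"grip":[100,100,100]}'
python3 - <<'E'
from h import *
import pickle
w=cap('wrist','wrist1.png');b=cap('side');a=cap('scene')
pickle.dump((a,b,w),open('c1.pkl','wb'))
s=r.sense();print(s['tcp_pos'],s['ee_rot'],s['time_s'],w['xyz'])
E
```

```text
time_s: 0.98
tcp_pos: [0.4439, -0.1992, 0.2476]
ee_rot: [[-0.1, -0.995, 0.0], [-0.995, 0.1, 0.0], [-0.0, -0.0, -1.0]]
wrist_force: [1.3, -0.3, -0.3]
gripper_width: 1.002
time_s: 1.23
tcp_pos: [0.4823, -0.1223, 0.2475]
ee_rot: [[-0.099, -0.995, 0.002], [-0.995, 0.099, 0.001], [-0.001, -0.002, -1.0]]
wrist_force: [0.1, -1.4, 0.2]
gripper_width: 0.997
[ 0.47937717 -0.12679634  0.24721084] [[-1.04387379e-01 -9.94536128e-01 -1.07923306e-03]
 [-9.94536708e-01  1.04387436e-01  3.64748712e-06]
 [ 1.09030814e-04  1.07371764e-03 -9.99999418e-01]] 1.3833 [ 0.47587466 -0.19014686  0.3833249 ]
```

View pics/wrist1.png

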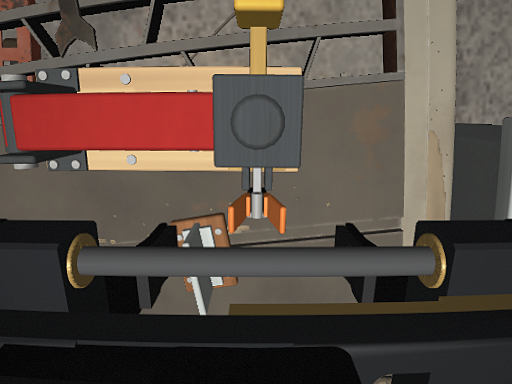

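The wrist view shows the clip handles at about (238,213) and (278,213), symmetric about column 257. The coupler (215–300, 75–167) is seen from above and the tab is at (258,10).

Run:
```python
from h import *
import pickle
a,b,w=pickle.load(open('c1.pkl','rb'))
f=cv2.cvtColor(w['frame'],cv2.COLOR_RGB2BGR)[160:245,210:310]
cv2.imwrite('pics/crop1.png',cv2.resize(f,None,fx=7,fy=7,interpolation=cv2.INTER_CUBIC))
h=cv2.cvtColor(w['frame'],cv2.COLOR_RGB2HSV)
m=cv2.inRange(h,(5,150,90),(18,255,255));m[:180]=0;m[240:]=0;m[:,:215]=0;m[:,300:]=0
n,l,s,c=cv2.connectedComponentsWithStats(m)
for i in range(1,n):
  if s[i,4]>30: print(s[i],c[i])
def C(u,v,z):return onz(w,u,v,z)
K=[C(213,74,.12),C(302,75,.12),C(300,166,.12),C(214,166,.12)]
print('coupler top',K,np.mean(K,0),[np.linalg.norm(K[i]-K[i-1]) for i in range(4)])
for z in (.14,.15,.16):print(z,C(229,232,z),C(287,232,z))
h=cv2.cvtColor(b['frame'],cv2.COLOR_RGB2HSV)
```

```text
[228 193  23  40 574] [238.29616725 211.70557491]
[263 193  23  41 587] [274.74616695 212.2044293 ]
coupler top [array([ 0.50706593, -0.2256243 ,  0.12      ]), array([ 0.4368803 , -0.21791316,  0.12      ]), array([ 0.44344293, -0.145216  ,  0.12      ]), array([ 0.51564687, -0.15233123,  0.12      ])] [ 0.47575901 -0.18527117  0.12      ] [np.float64(0.073793684367023), np.float64(0.07060795980085634), np.float64(0.07299276743414217), np.float64(0.07255367651667059)]
0.14 [ 0.50751793 -0.09970512  0.14      ] [ 0.46003834 -0.09504416  0.14      ]
0.15 [ 0.50621748 -0.10342203  0.15      ] [ 0.46068917 -0.09895262  0.15      ]
0.16 [ 0.50491702 -0.10713894  0.16      ] [ 0.46134    -0.10286109  0.16      ]
```

View pics/crop1.png

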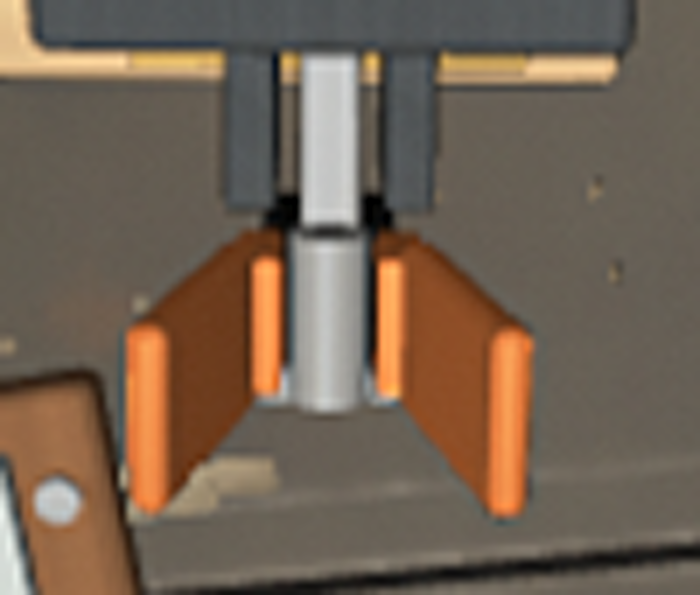

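Run:
```python
from h import *
import pickle
a,b,w=pickle.load(open('c1.pkl','rb'));a0,b0,w0=pickle.load(open('c0.pkl','rb'))
print(w['orientation'][:,2])
for p,q in(((231.1,219.8),(287,157)),((282.6,220.3),(299.3,158.6))):print(tri(w,p,b0,q))
for z in(.135,.14,.145,.15,.155): 
  L=onz(w,231.1,219.8,z);R=onz(w,282.6,220.3,z);print(z,(L+R)/2,np.linalg.norm(L-R),'side px',proj(b0,L),'width y',np.linalg.norm(onz(w,231.1,206,z)-onz(w,231.1,233.5,z)))
f=cv2.cvtColor(b0['frame'],cv2.COLOR_RGB2BGR)[145:185,270:315]
h=cv2.cvtColor(f,cv2.COLOR_BGR2HSV)
m=cv2.inRange(h,(4,150,120),(16,255,255))
for row in range(8,34):print(145+row,''.join('#' if x else '.' for x in m[row]))
```

```text
[-0.02686447 -0.24765963  0.96847458]
(array([ 0.50325096, -0.11684554,  0.16037056]), np.float64(0.002223017203923175))
(array([ 0.46460719, -0.11258745,  0.16019763]), np.float64(0.0013179159376226948))
0.135 [ 0.48386471 -0.10608962  0.135     ] 0.04277713830018113 side px [286.14222814 164.91805435] width y 0.024077779177158972
0.14 [ 0.48370383 -0.1077821   0.14      ] 0.041915824375860916 side px [286.44542161 163.38899468] width y 0.02359297520718632
0.145 [ 0.48354295 -0.10947459  0.145     ] 0.041054510451540696 side px [286.74970876 161.85453375] width y 0.023108171237213704
0.15 [ 0.48338207 -0.11116708  0.15      ] 0.04019319652722031 side px [287.05509631 160.31463868] width y 0.02262336726724106
0.155 [ 0.4832212  -0.11285956  0.155     ] 0.03933188260290004 side px [287.3615911  158.76927633] width y 0.022138563297268408
153 .............................................
154 .............................................
155 .............................................
156 .............................................
157 .................##..........................
15
[... 347 characters left out ...]

165 ..................##......###................
166 ..................##.....###.................
167 ..................##.....###.................
168 #.................##.....##..................
169 ...######.........##.....##..................
170 ..................##....###..................
171 ...................#....##...................
172 .............................................
173 .............................................
174 .............................................
175 .............................................
176 .............................................
177 .............................................
178 .............................................
```

```bash
python3 -m jog '{"rot":[[0,0,0],[0,0,0],[0,0,0],[0,0,0],[0,0,0],[0,0,0],[0,0,0]],"delta_pos":[[4,15,0],[0,0,-30],[0,0,-30],[0,0,-25],[0,0,-20],[0,0,0],[0,0,0]],"grip":[100,100,100,100,100,100,100]}'
python3 -m jog '{"rot":[[0,0,0],[0,0,0],[0,0,0],[0,0,0],[0,0,0],[0,0,0],[0,0,0],[0,0,0]],"delta_pos":[[0,0,0],[0,0,0],[0,0,0],[0,0,0],[0,0,0],[0,0,0],[0,0,0],[0,0,0]],"grip":[70,50,42,34,34,34,34,34]}'
python3 - <<'E'
from h import *
w=cap('wrist','wrist2.png')
E
```

```text
time_s: 1.97
tcp_pos: [0.4828, -0.1136, 0.1421]
ee_rot: [[-0.108, -0.994, -0.002], [-0.994, 0.108, -0.001], [0.001, 0.002, -1.0]]
wrist_force: [0.7, -0.0, 0.8]
gripper_width: 0.995
time_s: 2.63
tcp_pos: [0.4834, -0.1121, 0.1426]
ee_rot: [[-0.106, -0.994, -0.001], [-0.994, 0.106, 0.0], [-0.0, 0.001, -1.0]]
wrist_force: [-0.4, 0.4, -0.7]
gripper_width: 0.479
```

View pics/wrist2.png

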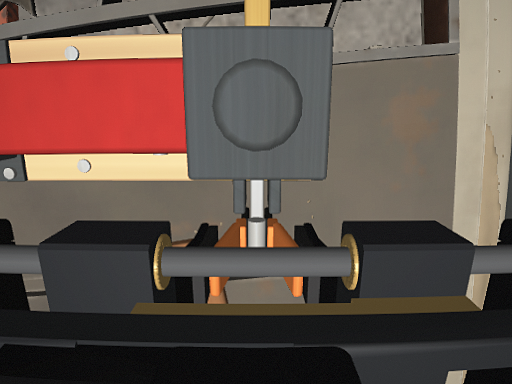

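The wrist view shows the fingers either side of the handles (215–300, ~280). The width is still 0.48, so they are still closing.

```bash
python3 -m jog '{"rot":[[0,0,0],[0,0,0],[0,0,0],[0,0,0],[0,0,0],[0,0,0]],"delta_pos":[[0,0,0],[0,0,0],[0,0,0],[0,0,0],[0,0,0],[0,0,0]],"grip":[34,34,34,34,34,34]}'
```

```text
time_s: 3.18
tcp_pos: [0.4836, -0.1122, 0.1425]
ee_rot: [[-0.106, -0.994, -0.0], [-0.994, 0.106, -0.0], [0.0, 0.0, -1.0]]
wrist_force: [0.1, 1.4, -0.9]
gripper_width: 0.338
```

```bash
python3 -m jog '{"rot":[[0,0,0],[0,0,0],[0,0,0],[0,0,0],[0,0,0],[0,0,0],[0,0,0],[0,0,0]],"delta_pos":[[0,0,6],[0,0,10],[0,0,12],[0,0,16],[0,0,20],[0,0,20],[0,0,16],[0,0,0]],"grip":[34,34,34,34,34,34,34,34]}'
python3 - <<'E'
from h import *
w=cap('wrist','wrist3.png');b=cap('side','side3.png')
o=cv2.inRange(cv2.cvtColor(b['frame'],cv2.COLOR_RGB2HSV),(4,150,120),(16,255,255))
n,l,s,c=cv2.connectedComponentsWithStats(o)
print([ (s[i].tolist(),c[i].round()) for i in range(1,n) if s[i,4]>8])
t=r.sense();print(t['wrist_force'],t['gripper_width'],t['tcp_pos'])
big=[cv2.resize(b['frame'][110:275,220:330],(400,600),interpolation=cv2.INTER_CUBIC),cv2.resize(w['frame'],(400,600))]
cv2.imwrite('pics/m3.png',cv2.cvtColor(np.hstack(big),cv2.COLOR_RGB2BGR))
E
```

```text
time_s: 3.85
tcp_pos: [0.4857, -0.1124, 0.2468]
ee_rot: [[-0.105, -0.994, 0.008], [-0.994, 0.105, -0.001], [-0.0, -0.008, -1.0]]
wrist_force: [0.6, 0.1, -0.7]
gripper_width: 0.341
[([290, 130, 3, 9, 15], array([291., 133.])), ([299, 132, 3, 5, 12], array([300., 134.])), ([297, 141, 3, 7, 10], array([298., 144.])), ([290, 142, 3, 5, 9], array([291., 144.])), ([256, 204, 4, 9, 31], array([258., 208.])), ([274, 204, 3, 9, 21], array([275., 208.])), ([37, 207, 32, 27, 344], array([ 53., 220.])), ([257, 217, 20, 4, 53], array([266., 219.])), ([48, 239, 5, 6, 9], array([ 50., 241.])), ([293, 245, 4, 11, 26], array([295., 250.])), ([0, 247, 41, 39, 760], array([ 17., 265.])), ([274, 246, 5, 13, 46], array([276., 252.])), ([276, 261, 23, 6, 85], array([286., 264.])), ([0, 289, 8, 13, 66], array([  2., 294.])), ([65, 306, 5, 5, 12], array([ 67., 308.])), ([30, 332, 34, 49, 687], array([ 47., 353.])), ([17, 367, 14, 17, 119], array([ 23., 377.])), ([30, 370, 6, 4, 15], array([ 33., 372.]))]
[ 0.20199228  0.49768828 -0.4529099 ] 0.33835259544108837 [ 0.4835761  -0.11208935  0.24298245]
```

View pics/m3.png

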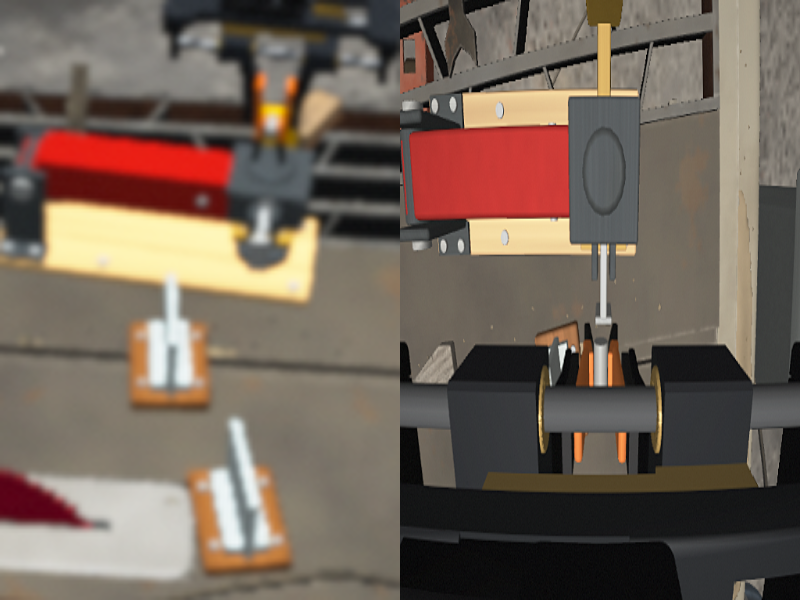

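The clip is off the tail and held: orange in the fingers, tail bare at side px (291,170). I go just past the leftmost plate so the wrist camera looks onto its edge.

```bash
python3 -m jog '{"rot":[[0,0,0],[0,0,3],[0,0,3],[0,0,3],[0,0,3],[0,0,3],[0,0,0],[0,0,0],[0,0,0],[0,0,0]],"delta_pos":[[0,20,0],[1,39,0],[1,41,0],[1,41,0],[1,41,0],[1,41,0],[1,41,0],[0,41,0],[0,40,0],[0,20,0]],"grip":[34,34,34,34,34,34,34,34,34,34]}'
python3 -m jog '{"rot":[[0,0,0],[0,0,0]],"delta_pos":[[0,0,0],[0,0,0]],"grip":[34,34]}'
python3 - <<'E'
from h import *
import pickle
w=cap('wrist','wrist4.png');b=cap('side');a=cap('scene')
pickle.dump((a,b,w),open('c4.pkl','wb'))
print(r.sense()['gripper_width'],w['xyz'])
E
```

```text
time_s: 4.78
tcp_pos: [0.4889, 0.2564, 0.2408]
ee_rot: [[0.158, -0.987, -0.002], [-0.987, -0.158, -0.001], [0.001, 0.002, -1.0]]
wrist_force: [0.3, -0.1, -0.1]
gripper_width: 0.346
time_s: 4.95
tcp_pos: [0.4887, 0.2534, 0.2406]
ee_rot: [[0.157, -0.988, -0.003], [-0.988, -0.157, -0.002], [0.002, 0.003, -1.0]]
wrist_force: [-0.7, -0.6, -1.3]
gripper_width: 0.338
0.34037001808376416 [0.50022485 0.18645349 0.37665548]
```

View pics/wrist4.png

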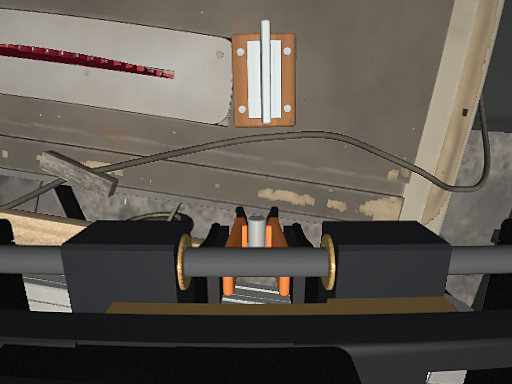

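The plate's top edge runs from (265,20) to (266,123), nearly parallel to the image columns. I measure it at z = 0.080.

Run:
```python
from h import *
import pickle
a,b,w=pickle.load(open('c4.pkl','rb'))
g=cv2.cvtColor(w['frame'],cv2.COLOR_RGB2GRAY)
for v in(16,18,20,22,35,80,110,120,122,124,126,128):print(v,g[v,255:280])
A=onz(w,265.3,20,.08);B=onz(w,266.3,123,.08);d=A-B
print(A,B,np.linalg.norm(d),(A+B)/2,np.degrees(np.arctan2(d[1],d[0])))
F=[onz(w,*p,.014) for p in((233,34),(297,33),(295,126),(235,127))];print(np.mean(F,0),[np.linalg.norm(F[i]-F[i-1]) for i in range(4)])
y=(F[0]+F[1]-F[2]-F[3]);print(np.degrees(np.arctan2(y[1],y[0])))
s=r.sense();print(s['tcp_pos'])
# clip centre seen: handle tops mid px
h=cv2.cvtColor(w['frame'],cv2.COLOR_RGB2HSV);m=cv2.inRange(h,(4,150,90),(18,255,255));m[:200]=0
n,l,st,c=cv2.connectedComponentsWithStats(m);print([(st[i].tolist(),c[i]) for i in range(1,n) if st[i,4]>50])
```

```text
16 [110 108 109 109 109 108 109 108 108 108 104 107 104 105 107 105 105 105
 103 105 103 104 105 106 104]
18 [109 109 109 109 109 109 108 107 105 103 101 100 100 101 105 103 103 105
 104 105 104 105 104 106 105]
20 [110 109 109 110 108 103 107 155 176 185 187 187 190 161 108 100 104 104
 103 104 103 106 105 106 105]
22 [109 109 110 111 107  93 179 208 233 229 230 230 232 213 172  82 106 105
 106 105 107 106 106 105 105]
35 [137 139 140 138 131  80 139 200 230 228 227 227 229 221 178  96 136 136
 137 139 132 125 127 126 127]
80 [229 229 231 231 247 138  59 180 220 233 233 232 231 237 200 119 233 231
 226 221 227 229 229 231 232]
110 [228 231 231 232 233 241 122  98 202 237 236 233 232 238 219 142 228 232
 229 225 227 231 231 232 233]
120 [138 139 146 148 149 152 101  82 195 237 236 235 234 236 225 171 140 141
 145 146 142 136 133 127 131]
122 [139 140 145 148 148 149 132  85 183 220 219 214 212 212 199 142 136 141
 147 145 143 138 133 127 132]
124 [140 142 147 150 149 148 147 137 129 126 124 126 125 130 139 141 142 143
 147 146 143 137 130 124 130]
126 [ 99 101 103 102 106 104  99  92  90  90  90  89  91  92  91  91  93  94
  91  90  85  83  80  78  79]
128 [116 117 115 116 115 115 113 115 113 113 114 115 114 114 113 113 113 111
 112 111 111 113 110 112 112]
[0.50420485 0.10389971 0.08      ] [0.48892283 0.19073955 0.08      ] 0.08817425031726756 [0.49656384 0.14731963 0.08      ] -80.01931630255969
[0.49520805 0.14727273 0.014     ] [np.float64(0.09814646583698461), np.float64(0.06838026370938127), np.float64(0.09817246702666098), np.float64(0.0677336612227519)]
-80.6235978019775
[0.489257   0.25156734 0.24183496]
[([225, 218, 23, 30, 450], array([238.03333333, 233.95111111])), ([266, 218, 21, 30, 465], array([274.28817204, 234.12043011])), ([222, 277, 15, 19, 211], array([228.37914692, 285.03791469])), ([276, 277, 14, 19, 216], array([282.95833333, 285.00462963]))]
```

```bash
python3 -m jog '{"rot":[[0,0,0.5],[0,0,0],[0,0,0],[0,0,0],[0,0,0],[0,0,0]],"delta_pos":[[2,-26,0],[3,-39,0],[2,-39,0],[0,0,0],[0,0,-20],[0,0,-10]],"grip":[34,34,34,34,34,34]}'
python3 -m jog '{"rot":[[0,0,0],[0,0,0],[0,0,0]],"delta_pos":[[0,0,0],[0,0,0],[0,0,0]],"grip":[34,34,34]}'
```

```text
time_s: 5.6
tcp_pos: [0.4959, 0.1467, 0.2117]
ee_rot: [[0.16, -0.987, -0.001], [-0.987, -0.16, 0.0], [-0.0, 0.001, -1.0]]
wrist_force: [-0.8, -0.2, -1.2]
gripper_width: 0.341
time_s: 5.85
tcp_pos: [0.497, 0.149, 0.213]
ee_rot: [[0.164, -0.986, 0.001], [-0.986, -0.164, -0.0], [0.0, -0.001, -1.0]]
wrist_force: [-0.2, 0.3, -0.3]
gripper_width: 0.339
```

```bash
python3 -m jog '{"rot":[[0,0,0],[0,0,0],[0,0,0],[0,0,0],[0,0,0]],"delta_pos":[[0,0,-20],[0,0,-20],[0,0,-15],[0,0,-7],[0,0,0]],"grip":[34,34,34,34,34]}'
python3 -m jog '{"rot":[[0,0,0],[0,0,0],[0,0,0],[0,0,0],[0,0,0]],"delta_pos":[[0,0,-6],[0,0,-6],[0,0,-6],[0,0,-4],[0,0,0]],"grip":[34,34,34,34,34]}'
python3 - <<'E'
from h import *
b=cap('side','side5.png');w=cap('wrist');a=cap('scene')
print(r.sense()['wrist_force'],r.sense()['tcp_pos'])
x=[cv2.resize(b['frame'][190:275,245:330],(400,400),interpolation=cv2.INTER_CUBIC),cv2.resize(a['frame'][140:220,180:260],(400,400),interpolation=cv2.INTER_CUBIC)]
cv2.imwrite('pics/m5.png',cv2.cvtColor(np.hstack(x),cv2.COLOR_RGB2BGR))
E
```

```text
time_s: 6.27
tcp_pos: [0.4961, 0.1488, 0.1496]
ee_rot: [[0.164, -0.986, -0.002], [-0.986, -0.164, -0.001], [0.001, 0.002, -1.0]]
wrist_force: [0.1, 0.2, -0.8]
gripper_width: 0.343
time_s: 6.68
tcp_pos: [0.4962, 0.1485, 0.1277]
ee_rot: [[0.164, -0.986, -0.001], [-0.986, -0.164, -0.001], [0.0, 0.001, -1.0]]
wrist_force: [-0.7, -0.6, -0.7]
gripper_width: 0.342
[-0.21121228  0.49051465 -0.23750675] [0.49682495 0.14887382 0.1287751 ]
```

View pics/m5.png

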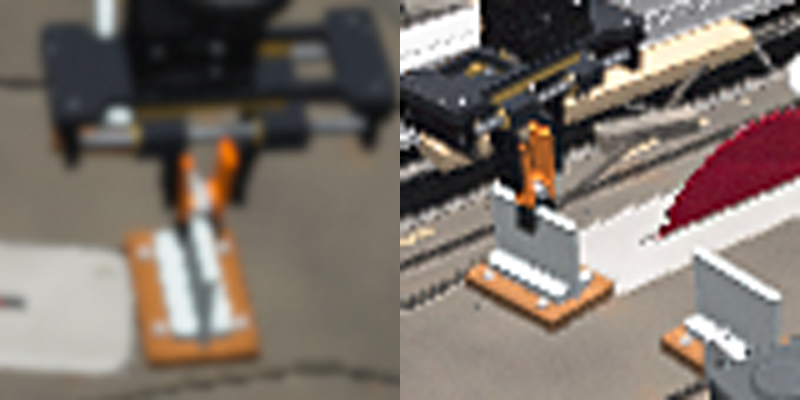

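The jaws straddle the plate: a dark jaw is in front of its face at crop (527,215), and there is no contact force. Releasing, then lifting clear.

```bash
python3 -m jog '{"rot":[[0,0,0],[0,0,0],[0,0,0],[0,0,0],[0,0,0],[0,0,0],[0,0,0],[0,0,0],[0,0,0],[0,0,0]],"delta_pos":[[0,0,0],[0,0,0],[0,0,0],[0,0,0],[0,0,0],[0,0,0],[0,0,0],[0,0,0],[0,0,0],[0,0,0]],"grip":[45,55,70,90,100,100,100,100,100,100]}'
python3 -m jog '{"rot":[[0,0,0],[0,0,0],[0,0,0],[0,0,0],[0,0,0],[0,0,0],[0,0,0]],"delta_pos":[[0,0,0],[0,0,10],[0,0,20],[0,0,30],[0,0,30],[0,0,30],[0,0,0]],"grip":[100,100,100,100,100,100,100]}'
python3 - <<'E'
from h import *
b=cap('side');w=cap('wrist');a=cap('scene')
x=[cv2.resize(b['frame'][190:275,245:330],(400,400),interpolation=cv2.INTER_CUBIC),cv2.resize(a['frame'][140:220,180:260],(400,400),interpolation=cv2.INTER_CUBIC)]
cv2.imwrite('pics/m6.png',cv2.cvtColor(np.hstack(x),cv2.COLOR_RGB2BGR))
E
```

```text
time_s: 7.67
tcp_pos: [0.4966, 0.1488, 0.1286]
ee_rot: [[0.164, -0.986, 0.0], [-0.986, -0.164, 0.0], [-0.0, -0.0, -1.0]]
wrist_force: [0.1, 0.2, -0.4]
gripper_width: 0.97
time_s: 8.25
tcp_pos: [0.4998, 0.15, 0.2562]
ee_rot: [[0.165, -0.986, 0.013], [-0.986, -0.165, 0.005], [-0.003, -0.014, -1.0]]
wrist_force: [1.2, -0.5, -0.0]
gripper_width: 1.001
```

View pics/m6.png

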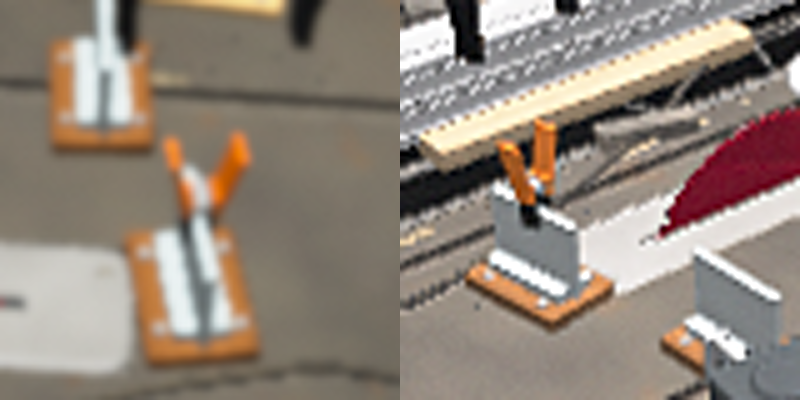

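The clip sits upright on the plate's edge, jaws over it and handles sprung open at side crop (170,150)/(235,150). Next, the tab.

Run:
```python
from h import *
s=r.sense();print(s['joints'],s['tcp_pos'])
```

```text
[ 3.46322305e+01  1.15286338e+01 -1.42637579e+01 -3.07985296e-02
 -6.41608294e+01 -2.51935621e+01] [0.49628043 0.14872774 0.24903385]
```

```bash
python3 -m jog '{"rot":[[0,0,5],[0,0,7],[0,0,7],[0,0,7],[0,0,7],[0,0,7],[0,0,7],[0,0,7],[0,0,7],[0,0,7]],"delta_pos":[[-5,-25,0],[-9,-40,0],[-9,-40,0],[-9,-40,0],[-9,-40,0],[-9,-40,0],[-9,-40,0],[-9,-40,0],[-9,-40,0],[-9,-40,0]],"grip":[100,100,80,60,56,56,56,56,56,56]}'
python3 -m jog '{"rot":[[0,0,7],[0,0,0],[0,0,0]],"delta_pos":[[-9,-34,0],[0,0,0],[0,0,0]],"grip":[56,56,56]}'
python3 - <<'E'
from h import *
import pickle
w=cap('wrist','wrist7.png');b=cap('side');a=cap('scene')
pickle.dump((a,b,w),open('c7.pkl','wb'))
s=r.sense();print(s['tcp_pos'],s['ee_rot'],s['gripper_width'],w['xyz'])
h=cv2.cvtColor(w['frame'],cv2.COLOR_RGB2HSV);m=cv2.inRange(h,(20,150,120),(32,255,255))
n,l,st,c=cv2.connectedComponentsWithStats(m);print([(st[i].tolist(),c[i]) for i in range(1,n) if st[i,4]>60])
print('predicted tab top',proj(w,(.4665,-.2755,.118)))
E
```

```text
time_s: 9.23
tcp_pos: [0.4187, -0.2015, 0.2474]
ee_rot: [[0.947, -0.32, -0.003], [-0.32, -0.948, 0.001], [-0.003, 0.0, -1.0]]
wrist_force: [0.6, -0.1, 0.3]
gripper_width: 0.578
time_s: 9.48
tcp_pos: [0.4108, -0.2321, 0.2471]
ee_rot: [[0.975, -0.222, -0.003], [-0.222, -0.975, 0.001], [-0.003, -0.0, -1.0]]
wrist_force: [-0.5, 0.4, -0.2]
gripper_width: 0.559
[ 0.41200993 -0.23036247  0.24796303] [[ 9.76041374e-01 -2.17580542e-01 -1.39451571e-03]
 [-2.17580097e-01 -9.76042358e-01  4.65021474e-04]
 [-1.46228602e-03 -1.50461336e-04 -9.99998920e-01]] 0.562679289722189 [ 0.47755443 -0.24786206  0.38278584]
[([284, 98, 17, 47, 579], array([291.99309154, 121.78238342]))]
predicted tab top [291.71352872 120.69373655]
```

View pics/wrist7.png

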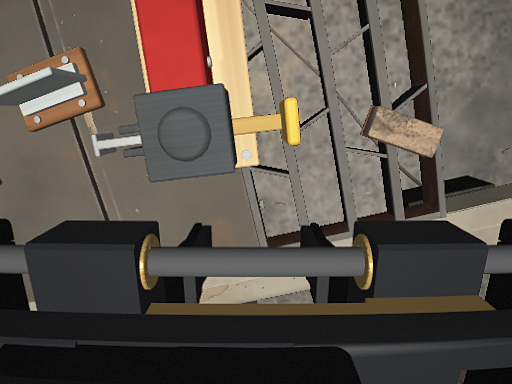

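The tab is at px (292,121), against a prediction of (292,121), so the position (0.4665, -0.2755) is confirmed.

```bash
python3 -m jog '{"rot":[[0,0,3.5],[0,0,3.5],[0,0,0],[0,0,0],[0,0,0],[0,0,0]],"delta_pos":[[18,-15,0],[18,-15,0],[18,-15,0],[0,0,-40],[0,0,0],[0,0,0]],"grip":[56,56,56,56,56,56]}'
```

```text
time_s: 10.13
tcp_pos: [0.4654, -0.2747, 0.2068]
ee_rot: [[0.995, -0.096, -0.005], [-0.096, -0.995, 0.001], [-0.006, -0.001, -1.0]]
wrist_force: [0.5, 0.5, 0.2]
gripper_width: 0.558
```

```bash
python3 -m jog '{"rot":[[0,0,0],[0,0,0],[0,0,0],[0,0,0],[0,0,0],[0,0,0]],"delta_pos":[[0,0,-30],[0,0,-25],[0,0,-20],[0,0,-15],[0,0,-6],[0,0,0]],"grip":[56,56,56,56,56,56]}'
python3 -m jog '{"rot":[[0,0,0],[0,0,0],[0,0,0],[0,0,0],[0,0,0],[0,0,0],[0,0,0],[0,0,0],[0,0,0],[0,0,0]],"delta_pos":[[0,0,0],[0,0,0],[0,0,0],[0,0,0],[0,0,0],[0,0,0],[0,0,0],[0,0,0],[0,0,0],[0,0,0]],"grip":[40,25,10,0,0,0,0,0,0,0]}'
```

```text
time_s: 10.63
tcp_pos: [0.4664, -0.2754, 0.1129]
ee_rot: [[0.995, -0.096, -0.001], [-0.096, -0.995, -0.0], [-0.0, 0.0, -1.0]]
wrist_force: [0.7, 0.1, 0.3]
gripper_width: 0.564
time_s: 11.47
tcp_pos: [0.4663, -0.2758, 0.1128]
ee_rot: [[0.995, -0.098, 0.0], [-0.098, -0.995, 0.0], [0.0, -0.0, -1.0]]
wrist_force: [0.8, 3.8, 2.2]
gripper_width: 0.14
```

Gripped: 0.14 × 87 = 12 mm, the tab's thickness. I pull the latch 13 mm along the stand's -y.

```bash
python3 -m jog '{"rot":[[0,0,0],[0,0,0],[0,0,0],[0,0,0],[0,0,0],[0,0,0],[0,0,0]],"delta_pos":[[-0.3,-3,0],[-0.3,-3,0],[-0.4,-4,0],[-0.3,-3,0],[0,0,0],[0,0,0],[0,0,0]],"grip":[0,0,0,0,0,0,0]}'
```

```text
time_s: 12.05
tcp_pos: [0.465, -0.288, 0.1127]
ee_rot: [[0.995, -0.098, 0.0], [-0.098, -0.995, 0.002], [0.0, -0.002, -1.0]]
wrist_force: [0.1, 7.3, 4.6]
gripper_width: 0.141
```

The force of 7.3 N matches the spring at about 12 mm. Now I lift along the arc, tilting with the tongue.

```bash
python3 -m jog '{"rot":[[0.11,1.14,0],[0.11,1.14,0],[0.11,1.14,0],[0.11,1.14,0],[0.11,1.14,0]],"delta_pos":[[0.8,-0.1,4.6],[0.8,-0.1,4.6],[0.8,-0.1,4.6],[0.8,-0.1,4.6],[0.8,-0.1,4.6]],"grip":[0,0,0,0,0]}'
```

```text
time_s: 12.47
tcp_pos: [0.4687, -0.2878, 0.1344]
ee_rot: [[0.99, -0.098, -0.101], [-0.097, -0.995, 0.013], [-0.101, -0.003, -0.995]]
wrist_force: [2.0, 8.0, -2.3]
gripper_width: 0.135
```

```bash
python3 -m jog '{"rot":[[0.11,1.14,0],[0.11,1.14,0],[0.11,1.14,0],[0.11,1.14,0],[0.11,1.14,0],[0.11,1.14,0],[0.11,1.14,0],[0.11,1.14,0],[0.11,1.14,0],[0.11,1.14,0]],"delta_pos":[[1.2,-0.1,4.5],[1.2,-0.1,4.5],[1.2,-0.1,4.5],[1.3,-0.1,4.5],[1.3,-0.1,4.5],[1.7,-0.2,4.3],[1.7,-0.2,4.3],[1.7,-0.2,4.3],[1.7,-0.2,4.3],[1.7,-0.2,4.3]],"grip":[0,0,0,0,0,0,0,0,0,0]}'
python3 -m jog '{"rot":[[0,0,0],[0,0,0],[0,0,0],[0,0,0],[0,0,0],[0,0,0]],"delta_pos":[[0,0,0],[0,0,0],[0,0,0],[0,0,0],[0,0,0],[0,0,0]],"grip":[0,0,0,0,0,0]}'
python3 - <<'E'
from h import *
b=cap('side');a=cap('scene')
x=[cv2.resize(b['frame'][110:275,205:335],(450,571),interpolation=cv2.INTER_CUBIC),cv2.resize(a['frame'][140:270,180:250],(307,571),interpolation=cv2.INTER_CUBIC)]
cv2.imwrite('pics/m8.png',cv2.cvtColor(np.hstack(x),cv2.COLOR_RGB2BGR))
E
```

```text
time_s: 13.3
tcp_pos: [0.483, -0.289, 0.1781]
ee_rot: [[0.95, -0.098, -0.297], [-0.093, -0.995, 0.033], [-0.298, -0.004, -0.954]]
wrist_force: [-0.2, 8.7, -2.9]
gripper_width: 0.137
time_s: 13.8
tcp_pos: [0.4829, -0.289, 0.1779]
ee_rot: [[0.95, -0.098, -0.296], [-0.093, -0.995, 0.033], [-0.298, -0.004, -0.955]]
wrist_force: [-1.1, 8.2, -2.5]
gripper_width: 0.135
```

View pics/m8.png

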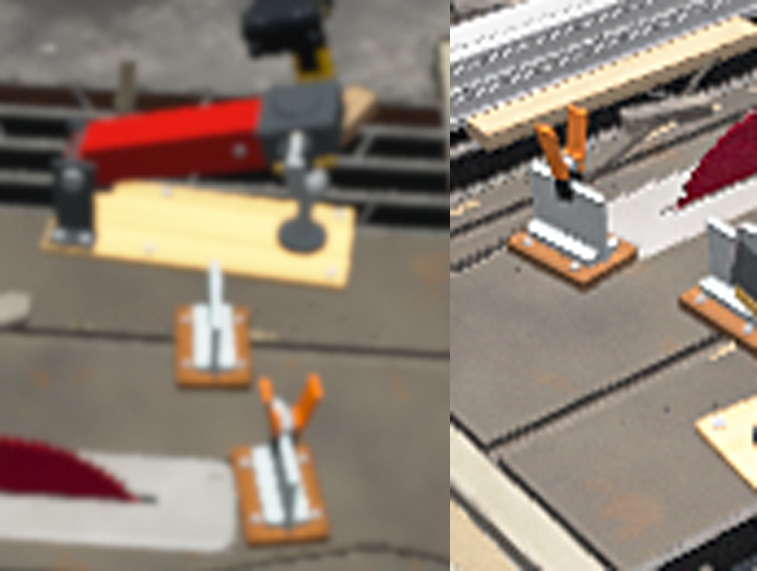

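The side view shows the coupler raised at (300,115), the ball bare at (317,180), and the clip upright on the left plate. Force and pose are steady, so I hand it in.

```bash
python3 -c "
from station import r,finish_job
s=r.sense();print(s['tcp_pos'],s['joint_velocities'].round(2),s['wrist_force'],s['time_s']);print(finish_job())"
```

```text
[ 0.48291318 -0.28898186  0.17785872] [-0.05  0.06 -0.02  0.04  0.04 -0.02] [-0.13722277  8.17190497 -2.16065715] 13.9
the job is handed in; nothing more can be done
None
```

The job is handed in, at 13.9 s on the robot's clock; `finish_job()` gives no verdict.

- **Clip:** I took it off the latch tail and clipped it onto the leftmost parking plate. The last picture shows it let go, upright, with its jaws over the top edge.
- **Latch and tongue:** I gripped the yellow tab and pulled the latch out about 12 mm. I then lifted the tongue along its arc, tilting the gripper with it.
- **Final hold:** The TCP rose 65 mm, which puts the tongue at about 0.29 rad. The gripper still holds 12 mm, the tab's thickness. The wrist feels 8 N sideways, which fits the latch spring. The arm is still, and the picture shows the ball bare.

**Not measured:** I did not measure the clip's depth on the plate (about 20 mm intended) or the bystanders' positions. I saw no unexpected contact force at any readout.

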